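# Lid the electrochemical cell and hold it tipped at the filling mark

### The arm

A 6-joint arm with a two-finger parallel gripper is mounted at the origin on the work surface. World frame = base frame: x ahead of the robot, y to its left, z up, the work surface at z = 0. Lengths are in m, angles in rad, forces in N, time in s.
With the tool pointing down it reaches from about 0.35 to 0.85 m from the base axis. Payload 8.1 kg.
Tool frame: the origin (TCP) lies on the mounting face of the last link; the fingertips stand 186 mm ahead of it and the grasp point (between the pads) lies 167 mm ahead of it; z points along the fingers, y is the direction in which the jaws open and shut (so a half turn about z gives the same grasp; the last joint's range is limited). The gripper opens to 93 mm and grips with 3 to 60 N. Pads are 15 mm wide; open, the fingers measure 128 mm over their backs; the gripper's body (75 mm by 188 mm) begins 65 mm behind the grasp point.
Start: joints at [-1.381, 0.13, 1.488, -0, 1.523, -0.085], TCP at [0.163, -0.577, 0.405] pointing down, gripper open.
Joint ranges: [-2.96, 2.96], [-0.89, 2.26], [0.02, 2.5], [-1.34, 4.48], [0, 2.73], [-2.66, 2.66]. Speed limits (rad/s): [2.39, 2.39, 2.79, 3.14, 3.14, 3.14].

### API

Orientations are given as a rotation vector (axis times angle).
In Python, from plant import robot, read_camera, spotter gives the robot as it stands.
- The arm moves only by the tool arm_command, never from a script. Its arguments are lists of equal length, an entry for each row: "xyz": the shift along the world's x, y, z in cm, a list of three; "turn": the turn, a rotation vector about the world's x, y, z in rad, a list of three. A call has 1 to 12 rows; each row shifts and turns the commanded pose from where the row before left it; what a row does not reach is not made up. A row lasts 1/8 s, in which the tool goes at most 62.5 mm and 10.7 degrees, less where a joint would pass 70% of its speed; a pose out of reach is approached as far as the arm can. A call is refused whole if a number of a shift passes 6.25 or a number of a turn 0.188, either way. A call with a gripper value outside its range is refused whole. "gripper" is the finger opening in cm, from 0 to 9.3, set as the call begins (left out, the last holds). The fingers move at their own pace and stop on an object; "force" is the grip in N (left out, the last holds). Time passes only in rows, so rows that do not move let the fingers close. It gives the time, the measured TCP pose, the force and the opening at its end, in the units of the state.
- robot.read_state(): the state, without advancing time (a new reading comes with each control period).
- read_camera(name): name is "side" or "top" or "wrist"; returns a dict with "frame" (400x640x3 uint8, red, green, blue), "z_map" (400x640 float32, m along the optical axis (not along the pixel's ray), 0 where there is no reading), "fx", "fy", "cx", "cy" (pixels), "distortion" ([k1, k2, p1, p2, k3] as OpenCV has them; the pictures are not rectified), "eye" and "orientation" of the camera in the world. Camera axes: x right, y down, z forward; pixel columns grow to the right and rows downward; lengths in m; the calibration is good to about 2 mm. A picture is of the moment at which its call begins.
- robot.close_job(): hands the job in, once; it reports no verdict.
Trained networks look in a picture, given as the dict that the camera call returned (one of the last four; its "shot" number tells which), for a name from the list of things; names that differ only in an ending like _2 or _b are one class to them, and where a whole thing is asked for, a point or a joint stands for the part that bears it (a point fixed in the world has none). Each returns a list of dicts, best first, with "confidence" (0 to 1); they miss things now and then, are a little off and sometimes report something else, mostly with a low value. They report only what shows in the picture. A call takes as long as a camera call. They do not tell look-alikes from the thing itself.
- spotter.masks_of(picture, query): "pixels" (400x640 bool, what is visible of it) and "centre" ([row, column] in pixels, amid what is visible of it).
The state is a dict: "t": time; "q": joint angles; "dq": joint speeds; "joint_torque": joint torques, N m; "tool_pos": TCP position; "orientation": TCP orientation; "force": force on the tool from outside, world axes, zero at the start; "wrist_torque": the same for the moment, N m; "opening": finger opening in m.
Only numpy, scipy, OpenCV 4.12 (cv2) and the standard library are available. Lean on these libraries where they do the work, as an engineer would, in place of code of your own. Each camera call takes 0.05 s, during which the arm holds its last target. There are 200 camera calls.

### The job

The sample is loaded, so close the cell: take the electrode lid from its rest and set it fully home on the glass cell in the tilting cradle while the cradle stands upright, without dropping it. Then ease the cradle's handle down, rocking it as needed, until the swinging pointer of the angle gauge has settled with its tip on the set mark, and finish while still holding the handle there, steady, ready for filling. Leave the other things on the bench where they stand.

Things in the scene. Friction and masses are not known exactly. Their poses are not given: they have to be found in the camera images.
- lid_grip (a point): Half-way up the white electrode lid's grip stem (16 mm in diameter, 45 mm tall, upright), 26 mm above the top of its flange (72 mm across, 10 mm thick). The lid is loose, about 0.12 kg, and starts upright in its rest, a fixed grey cup 76 mm across and 55 mm tall. z is the lid's axis. The bigger flat white lid without a stem is not meant.
- lid_seat (a point): Centre of the underside of the lid's flange, 36 mm below lid_grip on the lid's axis; it meets cell_rim when the lid is home. Under it are a plug 53 mm across and 10 mm deep with a tapered foot, then a thin black electrode 8 mm across reaching 30 mm further down. z is the lid's axis.
- lid: The electrode lid; origin at the lower tip of its electrode, 40 mm below lid_seat and 76 mm below lid_grip; z up its axis.
- cell_rim (a point): Centre of the mouth of the glass cell at rim height, 155 mm above the bench when upright. The cell is a clear beaker, 64 mm outside, 58 mm inside, 71 mm deep, clamped in the cradle. z is the cell's axis; x runs parallel to the cradle's hinge axis, towards the gauge; -y points to the handle.
- cradle: The tilting cradle with the cell and handle; origin on its level hinge axis (its x), 35 mm below cell_rim, 120 mm above the bench; axes as cell_rim. It starts upright on its stop and tips up to 0.68 rad as the handle goes down. A counterweight brings it back when let go; 1 to 4 N at the handle move and hold it. Fixed uprights stand 54 to 68 mm from the cell's axis either way along x and end 20 mm below the rim.
- handle_grip (a point): Middle of the handle's grip, a round black bar 14 mm in diameter, level, parallel to the hinge axis, free over its middle 70 mm. When upright it is 160 mm from the hinge axis towards -y of cell_rim and 30 mm above it (150 mm above the bench); it swings down round the hinge axis. Axes as cell_rim. Pinch it from above, fingers closing along y, or press it down.
- pointer (a joint): Reading (rad) of the gauge's free-hanging weighted pointer on its dial; swings at about 3 Hz when disturbed, settles in about 1.5 s. Settled, it grows one for one with the cradle's tip. The gauge (black case 120 mm across, white face to +x of cell_rim, on the hinge axis beyond the upright) sits up to 0.07 rad out of square, so the cradle's angle is not the reading.
- set_mark (a joint): Angle (rad) of the set mark on the same dial scale as the pointer, 0.22 to 0.42; it stays put. The mark is a dark metal tab, 8 mm wide and 18 mm long, on the ring round the dial. The pointer is on the mark when both readings agree.
- pointer_tip (a point): Tip of the pointer's needle (it points up; its brass weight hangs down), 48 mm from the hinge axis, 104 mm from the cell's axis along x.
- mark_point (a point): Middle of the set mark's inner end, 48 mm from the hinge axis; the pointer's tip lies here when it is on the mark.
- spare_beaker: Bystander: empty glass beaker, 60 mm across, 75 mm tall; origin under its centre.
- reagent_bottle: Bystander: amber bottle, 60 mm across, 115 mm tall; origin under its centre.
- oring: Bystander: black rubber ring, 48 mm across, 8 mm thick, lying; origin under its centre.
- polish_puck: Bystander: grey polishing disc, 60 mm across, 16 mm tall; origin under its centre.
- blank_lid: Bystander: flat white lid without stem, 88 mm across, 18 mm tall; origin under its centre.
- screwdriver: Bystander: black-handled screwdriver lying flat, 160 mm long; origin under its middle.
- weigh_tray: Bystander: white open weighing tray, 80 x 60 x 16 mm; origin under its centre.
- salt_jar: Bystander: small glass jar with white cap, 54 mm across, 65 mm tall; origin under its centre.
There are look-alikes about, which are no part of the job. What is shaped like the lid but purple or turquoise is not meant.

How it is judged:
By the outcome, as a careful person would: the job done as asked, in the order asked, and still so for the second after the job is handed in, while the arm keeps its last pose, push and grip.
It also fails if it takes over 58 s, if anything falls off the work surface, if the arm or the gripper's body presses on something with over 40 N, if the wrist force passes 120 N, or if a joint passes its speed limit or range.

## Working session

There is one attempt and no reset: what is moved stays moved. The work goes in short steps, Python scripts to look and compute and a tool call to move; the robot and the scene stay as the last step left them, time stands still between calls to the robot, and variables do not carry over. Pictures are saved under pics/ and viewed, about 8 in all and at most 12, crops included, and the job is handed in when it is done.

Besides the shell and the picture viewer there is one more tool, called after "Request:" by a JSON object that holds its "api" and its "payload", one argument or row to a line. arm_command: Moves the arm, as the interface text tells. Its arguments: {"type":"object","properties":{"xyz":{"type":"array","items":{"type":"array","items":{"type":"number"}}},"turn":{"type":"array","items":{"type":"array","items":{"type":"number"}}},"gripper":{"type":"number"},"force":{"type":"number"}},"required":["xyz","turn"]}

```bash
mkdir -p pics; cat > h.py <<'E'
import numpy as np, cv2
from scipy.spatial.transform import Rotation as R
from plant import robot, read_camera, spotter
def rot(p):
    o=np.array(p["orientation"],float)
    return R.from_rotvec(o).as_matrix() if o.shape==(3,) else (o if o.shape==(3,3) else None)
def K(p): return np.array([[p["fx"],0,p["cx"]],[0,p["fy"],p["cy"]],[0,0,1]])
def ray(p,uv):
    n=cv2.undistortPoints(np.array(uv,float).reshape(-1,1,2),K(p),np.array(p["distortion"],float)).reshape(-1,2)
    return np.c_[n,np.ones(len(n))]
def world(p,uv,z=None):
    uv=np.array(uv,float).reshape(-1,2)
    if z is None: z=p["z_map"][uv[:,1].astype(int),uv[:,0].astype(int)]
    return (ray(p,uv)*np.reshape(z,(-1,1)))@rot(p).T+np.array(p["eye"])
def onz(p,uv,h):
    d=ray(p,uv)@rot(p).T; e=np.array(p["eye"])
    return e+d*((h-e[2])/d[:,2])[:,None]
def proj(p,X):
    Rm=rot(p); rv=cv2.Rodrigues(Rm.T)[0]; t=-Rm.T@np.array(p["eye"])
    return cv2.projectPoints(np.array(X,float).reshape(-1,3),rv,t,K(p),np.array(p["distortion"],float))[0].reshape(-1,2)
def save(p,n,crop=None,s=1):
    f=p["frame"][:,:,::-1]
    if crop: a,b,c,d=crop; f=f[b:d,a:c]
    cv2.imwrite("pics/"+n,cv2.resize(f,None,fx=s,fy=s,interpolation=cv2.INTER_CUBIC))
def cloud(p,m):
    v,u=np.nonzero(m&(p["z_map"]>0)); return world(p,np.c_[u,v])
E
python3 - <<'E'
from h import *
print(robot.read_state())
fr=[]
for c in ["side","top"]:
    p=read_camera(c); print(c,p["eye"],p["orientation"],p["fx"],p["shot"]); save(p,c+"1.png")
    for q in ["lid","lid_grip","cradle","handle_grip","pointer","set_mark","cell_rim","blank_lid"]:
        for d in spotter.masks_of(p,q)[:4]:
            m=d["pixels"]; C=cloud(p,m)
            print(c,q,round(d["confidence"],2),np.round(d["centre"]),m.sum(),np.round(np.median(C,0),3) if len(C) else None,np.round(C.max(0),3) if len(C) else None)
E
```

```text
{'t': 0.0, 'q': array([-1.38137806e+00,  1.31159121e-01,  1.48924571e+00, -4.71910966e-05,
        1.52297747e+00, -8.53802755e-02]), 'dq': array([-0.00022584, -0.00041591, -0.00039624,  0.00099308, -0.00087924,
       -0.00207174]), 'joint_torque': array([-3.41966545e-03, -5.59835887e+01, -4.91759992e+01,  7.65947462e-02,
        3.54166771e-02, -1.35723490e-04]), 'tool_pos': array([ 0.16279496, -0.577267  ,  0.40370679]), 'orientation': array([-3.11021645e+00, -4.30054777e-01,  2.19982556e-04]), 'force': array([-0.15547548,  0.69759923,  0.44659281]), 'wrist_torque': array([ 0.05669725, -0.04194381,  0.00270114]), 'opening': 0.09287767928728402}
side [0.12157427 0.83319412 1.26892858] [-0.60012133  2.76719158 -0.96956593] 513.4609693975959 1
side lid 0.86 [165. 393.] 358 [ 0.363 -0.242  0.052] [ 0.413 -0.208  0.106]
side lid 0.83 [142. 363.] 315 [ 0.49  -0.283  0.066] [ 0.546 -0.251  0.122]
side lid 0.75 [134. 324.] 293 [ 0.622 -0.287  0.051] [ 0.671 -0.255  0.102]
side lid 0.61 [176. 351.] 371 [ 0.474 -0.144  0.053] [ 0.522 -0.11   0.105]
side lid_grip 0.86 [131. 324.] 214 [ 0.62 
[... 1545 characters left out ...]
  0.103]
top lid_grip 0.62 [215. 362.] 519 [ 0.478 -0.15   0.05 ] [ 0.514 -0.117  0.107]
top cradle 0.86 [185. 249.] 2040 [0.548 0.151 0.119] [0.675 0.277 0.185]
top handle_grip 0.58 [183. 249.] 2039 [0.549 0.153 0.118] [0.674 0.276 0.183]
top pointer 0.61 [212. 414.] 504 [ 0.495 -0.288  0.064] [ 0.527 -0.255  0.119]
top set_mark 0.67 [211. 415.] 498 [ 0.494 -0.289  0.064] [ 0.527 -0.258  0.119]
top set_mark 0.64 [152. 254.] 3 [0.632 0.135 0.177] [0.635 0.136 0.181]
top set_mark 0.64 [208. 160.] 539 [0.481 0.414 0.039] [0.516 0.461 0.079]
top cell_rim 0.93 [186. 248.] 1998 [0.55  0.152 0.12 ] [0.647 0.297 0.183]
top blank_lid 0.56 [262. 464.] 715 [ 0.354 -0.439  0.017] [ 0.395 -0.398  0.023]
```

```bash
python3 - <<'E'
from h import *
p=read_camera("side"); a=p["frame"][100:300,200:440]; a=cv2.resize(a,(800,667))[:600]
save(p,"side_c.png",(215,100,445,272),3.4)
p=read_camera("top"); save(p,"top_c.png",(140,80,500,320),2.2)
E
```

```text
(no output)
```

View pics/side_c.png

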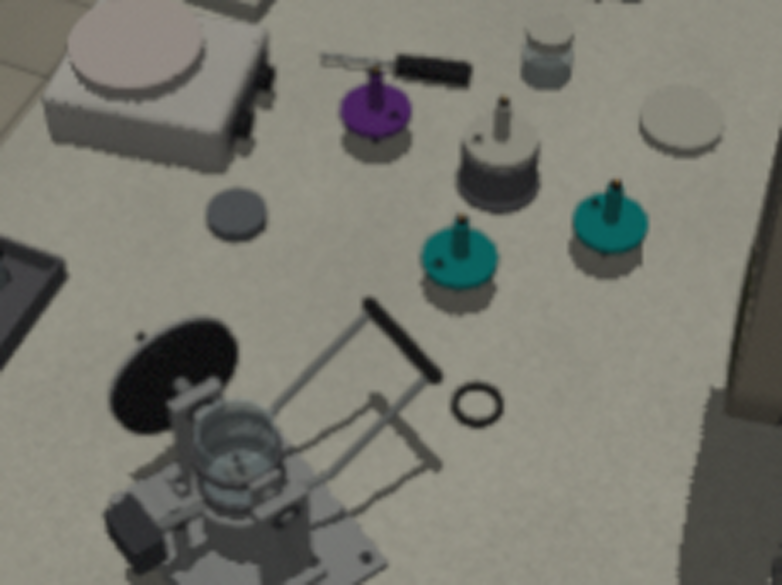

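View pics/top_c.png

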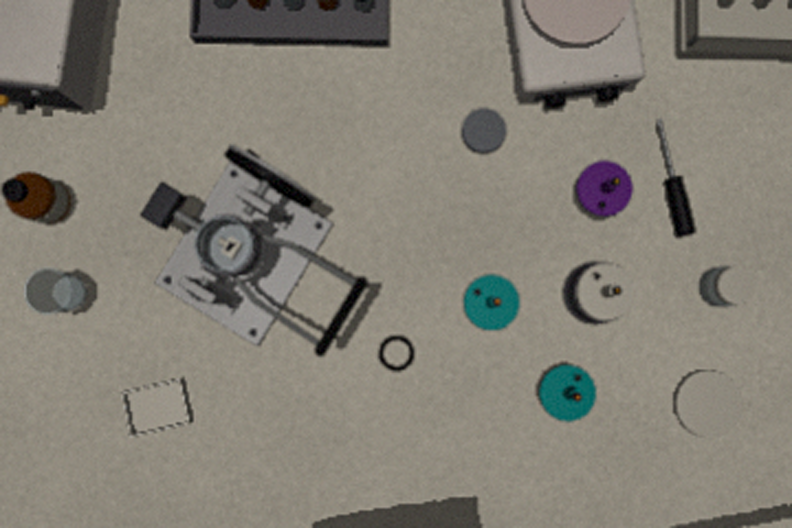

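White lid with stem in the grey cup is at side crop (500,140), which is side px (362,141). The look-alikes are purple at px (325,132), turquoise at (350,176) and (395,165), and the stemless blank lid at (415,135). I choose the white one at about (0.494, -0.288). The cradle's handle points to world -y/-x, and the dial faces away to +x/-y. Next I measure the geometry.

```bash
python3 - <<'E'
from h import *
p=read_camera("top")
C=world(p,np.stack(np.meshgrid(np.arange(640),np.arange(400)),-1).reshape(-1,2)); C[p["z_map"].ravel()<=0]=9
# handle bar
b=C[(abs(C[:,2]-.152)<.014)&(C[:,0]>.38)&(C[:,0]<.7)&(C[:,1]>0.0)&(C[:,1]<.12)]
print("bar n",len(b),b.mean(0))
# dark colour based bar
f=p["frame"].reshape(-1,3).max(1)
k=(f<60)&(abs(C[:,2]-.155)<.02)&(C[:,0]>.38)&(C[:,0]<.7)&(C[:,1]>0)&(C[:,1]<.15)
b=C[k]; c=b.mean(0); w,v=np.linalg.eigh(np.cov(b[:,:2].T)); 
print("bar",len(b),c,np.median(b,0),v[:,1],np.sqrt(w), np.ptp((b[:,:2]-c[:2])@v[:,1]))
hx=v[:,1]*np.sign(v[0,1]); hy=np.array([-hx[1],hx[0]]); print("hx",hx,"yaw",np.arctan2(hx[1],hx[0]),"hinge ctr est",(np.median(b,0)[:2]+hy*.16))
# cell rim: high points near est
e=np.median(b,0)[:2]+hy*.16
r=C[(abs(C[:,2]-.155)<.01)&(np.linalg.norm(C[:,:2]-e,axis=1)<.05)]
A=np.c_[2*r[:,:2],np.ones(len(r))]; s=np.linalg.lstsq(A,(r[:,:2]**2).sum(1),rcond=None)[0]
print("rim",len(r),s[:2],np.sqrt(s[2]+s[:2]@s[:2]))
for cam in ["top","side"]:
    p=read_camera(cam)
    m=spotter.masks_of(p,"lid")
    for d in m:
        q=cloud(p,d["pixels"]); 
        if np.linalg.norm(np.median(q,0)[:2]-[.494,-.287])<.03:
            fl=q[abs(q[:,2]-.065)<.006]; st=q[q[:,2]>.08]
            print(cam,"flange bbox mid",(fl.min(0)+fl.max(0))/2,np.ptp(fl,axis=0),"stem",len(st),st.mean(0),st[:,2].max())
p=read_camera("wrist"); s=robot.read_state(); T=R.from_rotvec(s["orientation"]).as_matrix()
print("cam in tool",T.T@(np.array(p["eye"])-s["tool_pos"]),"\n",T.T@rot(p),"\n",T,p["fx"])
E
```

```text
bar n 342 [0.48822276 0.0456643  0.15313547]
bar 299 [0.51532688 0.06260727 0.1573498 ] [0.48511637 0.04873483 0.15605282] [-0.89720123 -0.44162196] [0.0219519  0.08379726] 0.24037166180696196
hx [0.89720123 0.44162196] yaw 0.45740567087249645 hinge ctr est [0.41445686 0.19228703]
rim 0 [0. 0.] 0.0
top flange bbox mid [ 0.49420512 -0.29033179  0.06480801] [0.06638231 0.07029733 0.01128872] stem 46 [ 0.49427437 -0.28868574  0.10455166] 0.1180682087713325
side flange bbox mid [ 0.49239368 -0.28686608  0.06490606] [0.07084113 0.07309159 0.01162808] stem 44 [ 0.49134412 -0.28413972  0.10106651] 0.12027473029709612
cam in tool [0.08312449 0.00026043 0.02056127] 
 [[ 2.40612471e-05 -9.53377593e-01 -3.01779993e-01]
 [ 9.99999725e-01 -2.00885142e-04  7.14363571e-04]
 [-7.41681339e-04 -3.01779927e-01  9.53377326e-01]] 
 [[ 9.62475561e-01  2.71368374e-01  2.87136410e-05]
 [ 2.71368373e-01 -9.62475561e-01  1.36659599e-05]
 [ 3.13446871e-05 -5.36117839e-06 -9.99999999e-01]] 326.9216316261629
```

```bash
python3 - <<'E'
from h import *
p=read_camera("top")
g=p["frame"].max(2)
m=np.zeros((400,640),np.uint8); cv2.line(m,(304,209),(286,239),1,9); m=(m>0)&(g<55)
v,u=np.nonzero(m); b=onz(p,np.c_[u,v],.155)[:,:2]; c=b.mean(0); w,V=np.linalg.eigh(np.cov(b.T))
d=V[:,1]*np.sign(V[0,1]); t=(b-c)@d; mid=c+d*(t.max()+t.min())/2
hy=np.array([-d[1],d[0]]); print(m.sum(),"mid",mid,"ext",np.ptp(t),"hx",d,"yaw",np.arctan2(d[1],d[0]),"hinge",mid+hy*.16)
print("cell px", proj(p,[*(mid+hy*.16),.155]))
s=read_camera("side"); 
print("cell rim side px",proj(s,[*(mid+hy*.16),.155]),"handle side",proj(s,[*mid,.15]))
a=np.linspace(0,6.28,40); c0=mid+hy*.16
for q,n in((p,"top"),(s,"side")):
    f=q["frame"].copy()
    for r in(.032,):
        P=np.c_[c0[0]+r*np.cos(a),c0[1]+r*np.sin(a),0*a+.155]
        cv2.polylines(f,[np.round(proj(q,P)*8).astype(int)],True,(255,0,0),1,shift=3)
    x,y=proj(q,[*c0,.15])[0].astype(int); f=f[y-50:y+55,x-60:x+80][:,:,::-1]
    cv2.imwrite(f"pics/o_{n}.png",cv2.resize(f,None,fx=2.8,fy=2.8,interpolation=cv2.INTER_CUBIC))
A=cv2.imread("pics/o_top.png");B=cv2.imread("pics/o_side.png");cv2.imwrite("pics/o.png",np.hstack([A,B]))
E
```

```text
183 mid [0.45625177 0.03323946] ext 0.09893081704153281 hx [ 0.86525335 -0.50133486] yaw -0.52514083106722 hinge [0.53646535 0.17168   ]
cell px [[240.07806099 190.22516149]]
cell rim side px [[283.72080014 226.12903181]] handle side [[332.59325117 199.39567765]]
```

View pics/o.png

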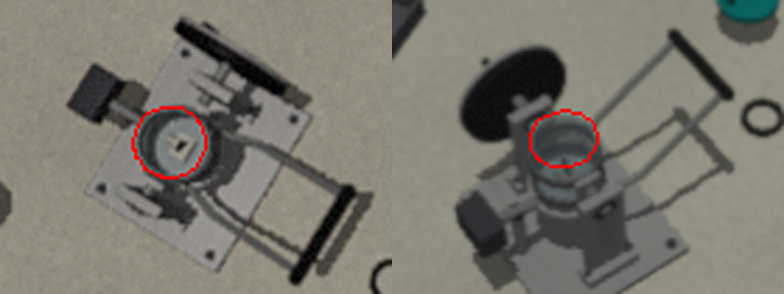

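Cradle geometry fits: handle at (0.456, 0.033), cell axis at (0.536, 0.172), hx yaw -0.525. Moving above the lid and turning the jaws to cradle y.

Request:
{"api": "arm_command", "payload": {
  "xyz": [
    [3,2.6,0],
    [3.3,2.9,-0.5],
    [3.3,2.9,-0.5],
    [3.3,2.9,-0.5],
    [3.3,2.9,-0.5],
    [3.3,2.9,-0.5],
    [3.3,2.9,-0.5],
    [3.3,2.9,-0.5],
    [3.3,2.9,-0.5],
    [3.65,3.15,-0.4],
    [0,0,0]
  ],
  "turn": [
    [0,0,-0.08],
    [0,0,-0.08],
    [0,0,-0.08],
    [0,0,-0.08],
    [0,0,-0.08],
    [0,0,-0.08],
    [0,0,-0.08],
    [0,0,-0.08],
    [0,0,-0.08],
    [0,0,-0.08],
    [0,0,0]
  ],
  "gripper": 6
}}

```text
t: 2.78
tool_pos: [0.4951, -0.2857, 0.3602]
orientation: [-3.034, 0.81, 0.001]
force: [-0.2, -0.1, 0.1]
opening: 0.0601
```

```bash
python3 - <<'E'
from h import *
s=robot.read_state(); print(s["t"],s["tool_pos"],R.from_rotvec(s["orientation"]).as_matrix().round(3).tolist(),s["q"].round(2))
p=read_camera("wrist")
for d in spotter.masks_of(p,"lid")[:2]:
    q=cloud(p,d["pixels"]); fl=q[abs(q[:,2]-.065)<.004]; st=q[(q[:,2]>.075)&(q[:,2]<.125)]
    hi=q[(q[:,2]>.106)&(q[:,2]<.122)]
    print(d["confidence"],d["centre"],len(fl),(fl.min(0)+fl.max(0))/2,np.ptp(fl,axis=0),np.median(fl[:,2]),"stem",st.mean(0),"top",len(hi),hi.mean(0),st[:,2].max())
save(p,"w_lid.png",None,1.2)
E
```

```text
2.775 [ 0.4950609  -0.28567488  0.36023082] [[0.867, -0.499, -0.0], [-0.499, -0.867, 0.001], [-0.001, -0.001, -1.0]] [-0.61  0.08  1.63  0.    1.44  1.48]<stdin>:7: RuntimeWarning: Mean of empty slice.
  ret = um.true_divide(
Traceback (most recent call last):
ValueError: zero-size array to reduction operation maximum which has no identity
```

```bash
python3 - <<'E'
from h import *
p=read_camera("wrist"); save(p,"w_lid.png",None,1.2)
for d in spotter.masks_of(p,"lid")[:3]:
    q=cloud(p,d["pixels"]); print(d["confidence"],d["centre"],d["pixels"].sum(),len(q))
    if len(q):
        print(np.percentile(q[:,2],[2,25,50,75,98]),np.median(q,0)); fl=q[abs(q[:,2]-.065)<.004]; hi=q[(q[:,2]>.106)&(q[:,2]<.122)]
        if len(fl): print((fl.min(0)+fl.max(0))/2,np.ptp(fl,axis=0)); 
        if len(hi): print("top",len(hi),hi.mean(0),hi.max(0))
print("pred stem top", proj(p,[.4935,-.2875,.1135]),proj(p,[.4935,-.2875,.065]))
E
```

```text
0.97 [261.0, 202.0] 2410 2401
[0.04195963 0.04884541 0.04949699 0.05044497 0.08321404] [ 0.48945358 -0.15619896  0.04949699]
[ 0.47659358 -0.15360169  0.06507163] [0.01565913 0.01159791 0.00777237]
0.79 [304.7, 349.2] 2479 2469
[0.04033409 0.04872679 0.04934707 0.05000334 0.06605839] [ 0.37599735 -0.256593    0.04934707]
[ 0.3668133  -0.25010169  0.06492867] [0.01157648 0.01343542 0.00771451]
0.79 [53.8, 246.4] 6625 6595
[0.04725714 0.04897419 0.04956222 0.05024338 0.09949218] [ 0.62368905 -0.29672936  0.04956222]
[ 0.62291985 -0.29548761  0.0650867 ] [0.01013597 0.01289282 0.00775872]
pred stem top [[319.75547518 218.14331768]] [[320.10939491 198.9777158 ]]
```

View pics/w_lid.png

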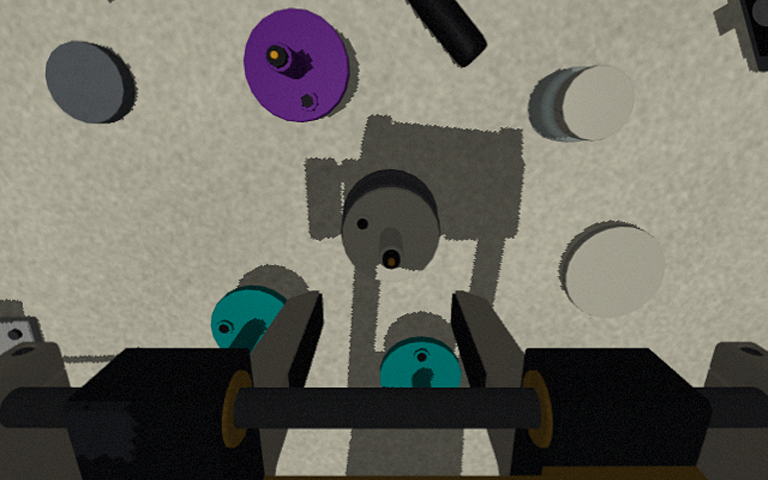

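The white lid is the centre one (flange at viewed (390,225), stem top at (391,259)); it stands between the fingers' line as planned, and it differs from purple (297,65) and turquoise (247,320), (420,365). Refining its position by depth.

```bash
python3 - <<'E'
from h import *
p=read_camera("wrist")
v,u=np.mgrid[135:235,275:375]; uv=np.c_[u.ravel(),v.ravel()]; q=world(p,uv)
fl=q[abs(q[:,2]-.065)<.004]; hi=q[(q[:,2]>.104)&(q[:,2]<.125)]
h,c=cv2.minEnclosingCircle(fl[:,:2].astype(np.float32)); print("flange",h,c,np.median(fl[:,2]))
print("stemtop",len(hi),np.median(hi,0),hi[:,2].max(),np.histogram(hi[:,2],6))
m=hi[hi[:,2]>np.percentile(hi[:,2],50)]; print((m.min(0)+m.max(0))/2,np.ptp(m,axis=0))
E
```

```text
flange (0.49247074127197266, -0.2920725345611572) 0.03604280948638916 0.06431232249548521
stemtop 354 [ 0.49445655 -0.29326686  0.11254421] 0.1196964978065162 (array([ 22,  94,  58, 105,  50,  25]), array([0.10426881, 0.10684009, 0.10941137, 0.11198265, 0.11455393,
       0.11712522, 0.1196965 ]))
[ 0.49252125 -0.29210725  0.11612495] [0.01146875 0.01059678 0.0071431 ]
```

Request:
{"api": "arm_command", "payload": {
  "xyz": [
    [-0.26,-0.63,-0.5],
    [0,0,-2],
    [0,0,-2.5],
    [0,0,-2.5],
    [0,0,-2],
    [0,0,-0.7],
    [0,0,0]
  ],
  "turn": [
    [0,0,0],
    [0,0,0],
    [0,0,0],
    [0,0,0],
    [0,0,0],
    [0,0,0],
    [0,0,0]
  ]
}}

```text
t: 3.9
tool_pos: [0.4906, -0.2943, 0.2583]
orientation: [-3.034, 0.816, 0.001]
force: [0.8, -0.1, 0.1]
opening: 0.0604
```

Request:
{"api": "arm_command", "payload": {
  "xyz": [
    [0,0,0],
    [0,0,0],
    [0,0,0],
    [0,0,0]
  ],
  "turn": [
    [0,0,0],
    [0,0,0],
    [0,0,0],
    [0,0,0]
  ],
  "gripper": 0.8,
  "force": 25
}}

```text
t: 4.4
tool_pos: [0.4908, -0.2943, 0.259]
orientation: [3.034, -0.816, 0.001]
force: [0.8, 0.8, 0.5]
opening: 0.0249
```

Request:
{"api": "arm_command", "payload": {
  "xyz": [
    [0,0,0],
    [0,0,0],
    [0,0,0]
  ],
  "turn": [
    [0,0,0],
    [0,0,0],
    [0,0,0]
  ]
}}

```text
t: 4.78
tool_pos: [0.4916, -0.2932, 0.2593]
orientation: [-3.032, 0.814, -0.002]
force: [3.9, 7.7, 3.7]
opening: 0.0155
```

Request:
{"api": "arm_command", "payload": {
  "xyz": [
    [0,0,0.5],
    [0,0,1.5],
    [0,0,3],
    [0,0,4],
    [0,0,4],
    [0,0,3],
    [0,0,2],
    [0,0,0]
  ],
  "turn": [
    [0,0,0],
    [0,0,0],
    [0,0,0],
    [0,0,0],
    [0,0,0],
    [0,0,0],
    [0,0,0],
    [0,0,0]
  ]
}}

```text
t: 5.78
tool_pos: [0.4909, -0.2946, 0.4405]
orientation: [3.033, -0.815, 0.005]
force: [0.8, -0.8, -1.6]
opening: 0.0154
```

```bash
python3 - <<'E'
from h import *
s=robot.read_state(); print(s["t"],s["tool_pos"],s["force"],s["opening"],R.from_rotvec(s["orientation"]).as_matrix().round(3).tolist())
p=read_camera("wrist"); q=world(p,np.stack(np.meshgrid(np.arange(200,440),np.arange(100,330)),-1).reshape(-1,2))
z=s["tool_pos"][2]-.167-.026
fl=q[(abs(q[:,2]-z)<.006)&(np.linalg.norm(q[:,:2]-s["tool_pos"][:2],axis=1)<.045)]
print(z,len(fl),np.median(fl[:,2]) if len(fl) else 0,cv2.minEnclosingCircle(fl[:,:2].astype(np.float32)) if len(fl) else 0)
save(p,"w_held.png")
E
```

```text
5.775 [ 0.49093976 -0.2945803   0.44053388] [ 0.8412508  -0.82997516 -1.64233416] 0.015395088516618412 [[0.865, -0.502, 0.002], [-0.502, -0.865, -0.002], [0.003, 0.0, -1.0]]
0.24753387639678828 6098 0.24583011674454894 ((0.49115315079689026, -0.2964807152748108), 0.03606829792261124)
```

Request:
{"api": "arm_command", "payload": {
  "xyz": [
    [0,3,0],
    [-0.1,4.5,0],
    [-0.2,5.2,0],
    [-0.2,5.2,0],
    [-0.2,5.2,0],
    [-0.2,5.2,0],
    [-0.2,5.2,0],
    [-0.2,5.2,0],
    [-0.2,5.2,0],
    [-0.2,3.9,0],
    [0,2.5,0],
    [0,0,0]
  ],
  "turn": [
    [0,0,0],
    [0,0,0],
    [0,0,0],
    [0,0,0],
    [0,0,0],
    [0,0,0],
    [0,0,0],
    [0,0,0],
    [0,0,0],
    [0,0,0],
    [0,0,0],
    [0,0,0]
  ]
}}

```text
t: 7.32
tool_pos: [0.4731, 0.21, 0.4364]
orientation: [3.033, -0.811, -0.005]
force: [-0.1, -0.5, -1.6]
opening: 0.0159
```

```bash
python3 - <<'E'
from h import *
s=robot.read_state(); print(s["t"],s["q"].round(2),s["tool_pos"],s["force"],s["opening"],R.from_rotvec(s["orientation"]).as_matrix().round(3).tolist())
p=read_camera("wrist"); g=np.stack(np.meshgrid(np.arange(640),np.arange(400)),-1).reshape(-1,2); ok=(p["z_map"].ravel()>0); q=world(p,g[ok])
z=s["tool_pos"][2]-.195
fl=q[(abs(q[:,2]-z)<.006)&(np.linalg.norm(q[:,:2]-s["tool_pos"][:2],axis=1)<.045)]
print("flange",len(fl),np.median(fl,0),cv2.minEnclosingCircle(fl[:,:2].astype(np.float32)))
A=np.c_[fl[:,:2],np.ones(len(fl))]; print("tilt",np.linalg.lstsq(A,fl[:,2],rcond=None)[0][:2])
c0=np.array([.5365,.1717]); r=q[(abs(q[:,2]-.155)<.006)&(np.linalg.norm(q[:,:2]-c0,axis=1)<.045)]
print("rim",len(r))
if len(r)>20:
    A=np.c_[2*r[:,:2],np.ones(len(r))]; w=np.linalg.lstsq(A,(r[:,:2]**2).sum(1),rcond=None)[0]; print(w[:2],np.sqrt(w[2]+w[:2]@w[:2]),np.median(r[:,2]))
f=p["frame"].copy(); a=np.linspace(0,6.28,60)
P=np.c_[c0[0]+.032*np.cos(a),c0[1]+.032*np.sin(a),0*a+.155]
cv2.polylines(p["frame"],[np.round(proj(p,P)*8).astype(int)],True,(255,0,0),1,shift=3); save(p,"w_cell.png",None,1.2)
E
```

```text
7.325 [ 0.32 -0.1   1.67  0.    1.58  2.41] [0.47313569 0.21004549 0.4364143 ] [-0.11558015 -0.4632019  -1.57785692] 0.01593824604994479 [[0.867, -0.499, -0.003], [-0.499, -0.867, -0.001], [-0.003, 0.003, -1.0]]
flange 6128 [0.48691263 0.19834651 0.24158251] ((0.4721854329109192, 0.20838740468025208), 0.03602965921163559)
tilt [-0.02069464  0.02394379]
rim 1108
[0.53571532 0.17172398] 0.030011180460728273 0.1541884108946711
```

View pics/w_cell.png

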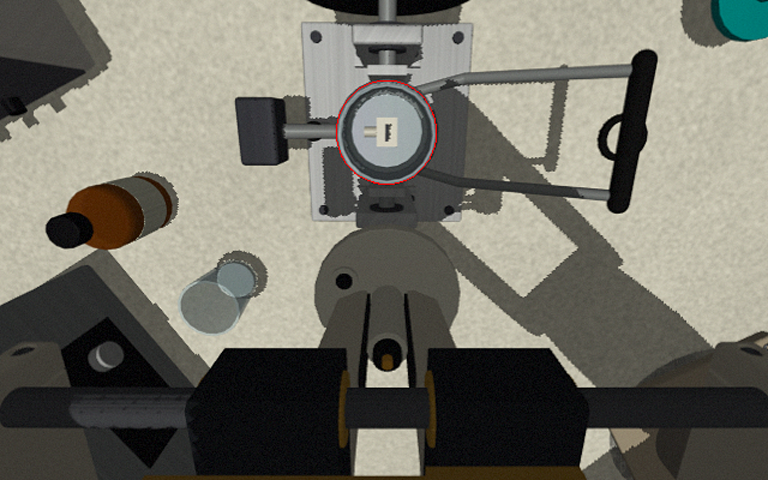

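Request:
{"api": "arm_command", "payload": {
  "xyz": [
    [1,-0.6,0],
    [2,-1.15,0],
    [2,-1.15,0],
    [1.1,-0.62,0],
    [0.28,-0.15,0],
    [0,0,0],
    [0,0,0]
  ],
  "turn": [
    [0,0,0],
    [0,0,0],
    [0,0,0],
    [0,0,0],
    [0,0,0],
    [0,0,0],
    [0,0,0]
  ]
}}

```text
t: 8.25
tool_pos: [0.5372, 0.1723, 0.4388]
orientation: [-3.034, 0.815, 0.0]
force: [0.6, 0.5, -0.6]
opening: 0.0155
```

```bash
cat > lidpos.py <<'E'
from h import *
s=robot.read_state(); print(s["t"],s["q"].round(2),s["tool_pos"],s["force"],s["opening"])
p=read_camera("wrist"); g=np.stack(np.meshgrid(np.arange(640),np.arange(400)),-1).reshape(-1,2); ok=(p["z_map"].ravel()>0); q=world(p,g[ok])
z=s["tool_pos"][2]-.195
fl=q[(abs(q[:,2]-z)<.006)&(np.linalg.norm(q[:,:2]-s["tool_pos"][:2],axis=1)<.045)]
if len(fl): 
    print("flange",len(fl),np.median(fl,0),cv2.minEnclosingCircle(fl[:,:2].astype(np.float32)))
    A=np.c_[fl[:,:2],np.ones(len(fl))]; print("tilt",np.linalg.lstsq(A,fl[:,2],rcond=None)[0][:2])
E
python3 lidpos.py
```

```text
8.25 [0.22 0.02 1.54 0.   1.58 2.32] [0.53715086 0.1723082  0.43879483] [ 0.5954959   0.53520943 -0.55412626] 0.015524073236600116
flange 6143 [0.55166076 0.16080948 0.24400674] ((0.5367916226387024, 0.17089228332042694), 0.03601912409067154)
tilt [-0.01836259  0.02483274]
```

Request:
{"api": "arm_command", "payload": {
  "xyz": [
    [-0.08,0.07,-0.5],
    [0,0,-1.3],
    [0,0,-1.5],
    [0,0,-1.5],
    [0,0,-1.2],
    [0,0,-0.6],
    [0,0,0]
  ],
  "turn": [
    [0,0,0],
    [0,0,0],
    [0,0,0],
    [0,0,0],
    [0,0,0],
    [0,0,0],
    [0,0,0]
  ]
}}

```text
t: 9.18
tool_pos: [0.5367, 0.1727, 0.3722]
orientation: [3.033, -0.815, -0.001]
force: [0.1, 0.4, -1.6]
opening: 0.0155
```

```bash
python3 lidpos.py
```

```text
9.175 [ 0.22  0.05  1.63 -0.    1.46  2.32] [0.53666173 0.17267157 0.37223297] [ 0.07685826  0.38817432 -1.62804287] 0.015469100581546633
flange 6147 [0.55096609 0.1610468  0.17742515] ((0.5363851189613342, 0.17098435759544373), 0.0358707420527935)
tilt [-0.01892159  0.0255707 ]
```

Request:
{"api": "arm_command", "payload": {
  "xyz": [
    [-0.05,0.06,-0.2],
    [0,0,-0.3],
    [0,0,-0.3],
    [0,0,-0.2],
    [0,0,0]
  ],
  "turn": [
    [0,0,0],
    [0,0,0],
    [0,0,0],
    [0,0,0],
    [0,0,0]
  ]
}}

```text
t: 9.85
tool_pos: [0.5361, 0.1733, 0.3624]
orientation: [3.034, -0.815, -0.001]
force: [-0.1, 0.7, -1.5]
opening: 0.0154
```

```bash
python3 lidpos.py
```

```text
9.85 [ 0.22  0.06  1.65 -0.    1.44  2.32] [0.53614781 0.17330442 0.36242093] [-0.14323102  0.68313958 -1.5329909 ] 0.015382649463357063
flange 6136 [0.55058668 0.16170417 0.16763085] ((0.5359023213386536, 0.17158560454845428), 0.03588308021426201)
tilt [-0.01964423  0.02558231]
```

Request:
{"api": "arm_command", "payload": {
  "xyz": [
    [0,0,-0.1],
    [0,0,-0.1],
    [0,0,-0.1],
    [0,0,0],
    [0,0,0]
  ],
  "turn": [
    [0,0,0],
    [0,0,0],
    [0,0,0],
    [0,0,0],
    [0,0,0]
  ]
}}

```text
t: 10.52
tool_pos: [0.5362, 0.1733, 0.3598]
orientation: [-3.034, 0.815, -0.0]
force: [-0.8, -0.9, -1.0]
opening: 0.0157
```

Request:
{"api": "arm_command", "payload": {
  "xyz": [
    [0,0,-0.1],
    [0,0,-0.1],
    [0,0,0],
    [0,0,0]
  ],
  "turn": [
    [0,0,0],
    [0,0,0],
    [0,0,0],
    [0,0,0]
  ]
}}

```text
t: 11.02
tool_pos: [0.5362, 0.1734, 0.3592]
orientation: [-3.034, 0.815, -0.001]
force: [-4.3, -0.7, 8.0]
opening: 0.0154
```

Contact at the expected height (flange top ≈ 0.165). Releasing and rising.

Request:
{"api": "arm_command", "payload": {
  "xyz": [
    [0,0,0.1],
    [0,0,0],
    [0,0,0],
    [0,0,0],
    [0,0,0]
  ],
  "turn": [
    [0,0,0],
    [0,0,0],
    [0,0,0],
    [0,0,0],
    [0,0,0]
  ],
  "gripper": 6
}}

```text
t: 11.65
tool_pos: [0.5362, 0.1733, 0.3586]
orientation: [3.034, -0.816, -0.0]
force: [-0.1, 0.3, 0.1]
opening: 0.0583
```

Request:
{"api": "arm_command", "payload": {
  "xyz": [
    [0,0,1],
    [0,0,2.5],
    [0,0,3.5],
    [0,0,3],
    [0,0,0]
  ],
  "turn": [
    [0,0,0],
    [0,0,0],
    [0,0,0],
    [0,0,0],
    [0,0,0]
  ]
}}

```text
t: 12.28
tool_pos: [0.5368, 0.1734, 0.4628]
orientation: [-3.031, 0.815, -0.009]
force: [-0.3, 0.0, -0.9]
opening: 0.0603
```

```bash
python3 - <<'E'
from h import *
s=robot.read_state(); print(s["t"],s["q"].round(2),s["tool_pos"],s["force"],s["opening"])
p=read_camera("wrist"); g=np.stack(np.meshgrid(np.arange(640),np.arange(400)),-1).reshape(-1,2); ok=(p["z_map"].ravel()>0); q=world(p,g[ok])
fl=q[(abs(q[:,2]-.165)<.008)&(np.linalg.norm(q[:,:2]-[.536,.172],axis=1)<.042)]
print(len(fl),np.median(fl[:,2]),cv2.minEnclosingCircle(fl[:,:2].astype(np.float32)))
A=np.c_[fl[:,:2],np.ones(len(fl))]; print("tilt",np.linalg.lstsq(A,fl[:,2],rcond=None)[0][:2], np.percentile(fl[:,2],[2,98]))
E
```

```text
12.275 [ 0.22  0.01  1.51 -0.    1.62  2.32] [0.53675962 0.17344295 0.46284257] [-0.34390111  0.02747223 -0.94231968] 0.060258585948752864
4332 0.16441846548260455 ((0.5361430048942566, 0.17181189358234406), 0.035972658544778824)
tilt [0.00089359 0.00630326] [0.16253988 0.16792538]
```

Lid home and level (flange top 0.1644, centred). Now looking at the dial face.

Request:
{"api": "arm_command", "payload": {
  "xyz": [
    [1.5,-0.9,0],
    [2.5,-1.5,0],
    [3.2,-1.9,-0.5],
    [3.2,-1.9,-1],
    [3.2,-1.9,-1],
    [3.2,-1.9,-1],
    [3.2,-1.9,-1],
    [2.7,-1.4,-1.5],
    [0,0,0],
    [0,0,0]
  ],
  "turn": [
    [0.034,0.058,0],
    [0.034,0.058,0],
    [0.034,0.058,0],
    [0.034,0.058,0],
    [0.034,0.058,0],
    [0.034,0.058,0],
    [0.034,0.058,0],
    [0.032,0.061,0],
    [0,0,0],
    [0,0,0]
  ]
}}

```text
t: 13.58
tool_pos: [0.763, 0.0407, 0.3978]
orientation: [-2.802, 0.754, 0.776]
force: [-0.1, -0.2, 0.3]
opening: 0.0601
```

```bash
python3 - <<'E'
from h import *
s=robot.read_state(); print(s["t"],s["q"].round(2),s["tool_pos"],R.from_rotvec(s["orientation"]).as_matrix().round(3).tolist())
p=read_camera("wrist"); np.save("dial.npy",p,allow_pickle=True)
hx=np.array([.8653,-.5013,0]); D=np.r_[.536,.1717,.12]+.104*hx; print(proj(p,[D,D+[0,0,.048]]),p["eye"])
for q in ["pointer","pointer_tip","set_mark","mark_point"]:
    for d in spotter.masks_of(p,q)[:2]:
        C=cloud(p,d["pixels"]); print(q,d["confidence"],d["centre"],d["pixels"].sum(),np.median(C,0) if len(C) else 0)
save(p,"dial.png",None,1.2)
E
```

```text
13.575 [-0.07  0.9   0.53  0.28  2.19  2.13] [0.76296759 0.04069956 0.397834  ] [[0.742, -0.502, -0.445], [-0.431, -0.865, 0.257], [-0.514, 0.001, -0.858]]
[[320.95893093 184.74042217]
 [320.89388154 225.2552741 ]] [0.8154309  0.00869871 0.33658906]
pointer 0.8 [169.5, 320.8] 383 [0.62640839 0.11892456 0.10200027]
pointer_tip 0.69 [169.8, 323.6] 410 [0.62635329 0.11873963 0.10135067]
pointer_tip 0.24 [234.5, 146.6] 3053 [0.60882721 0.41712525 0.06173822]
set_mark 0.79 [220.9, 303.6] 2009 [0.62575054 0.1230201  0.14655785]
mark_point 0.72 [224.0, 305.1] 2429 [0.62458188 0.12450132 0.14586942]
```

View pics/dial.png

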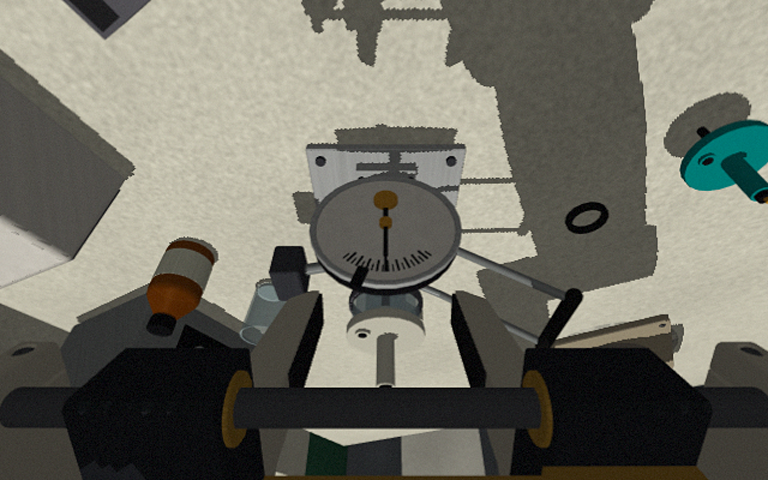

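The dial is seen upside down: needle hub (385,222), tip (387,270), mark (362,272), on the +y side. Tipping moves the dial so the mark comes to the hanging needle. I rectify the dial to measure the angle.

```bash
cat > rect.py <<'E'
from h import *
def rect(p,c=(.536,.1717),yaw=-.5251,n="rect.png",xc=.104,view=True):
    hx=np.array([np.cos(yaw),np.sin(yaw),0]); hy=np.array([-hx[1],hx[0],0]); O=np.r_[c,.12]+xc*hx
    W=600; s=4.5/1000*1  # image px -> m : 4.5 px/mm
    k=4500.
    I,J=np.meshgrid(np.arange(W),np.arange(W))
    a=(W/2-I)/k; b=(W/2-J)/k     # a=+y_c to the left (seen from +x side: right is... ) b up
    X=O+a[...,None]*(-hy)+b[...,None]*np.array([0,0,1])
    uv=proj(p,X.reshape(-1,3)).reshape(W,W,2).astype(np.float32)
    im=cv2.remap(p["frame"],uv[...,0],uv[...,1],cv2.INTER_CUBIC)
    cv2.imwrite("pics/"+n,im[:,:,::-1]); return im
E
python3 - <<'E'
from rect import *
p=np.load("dial.npy",allow_pickle=True).item()
rect(p)
E
```

```text
(no output)
```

View pics/rect.png

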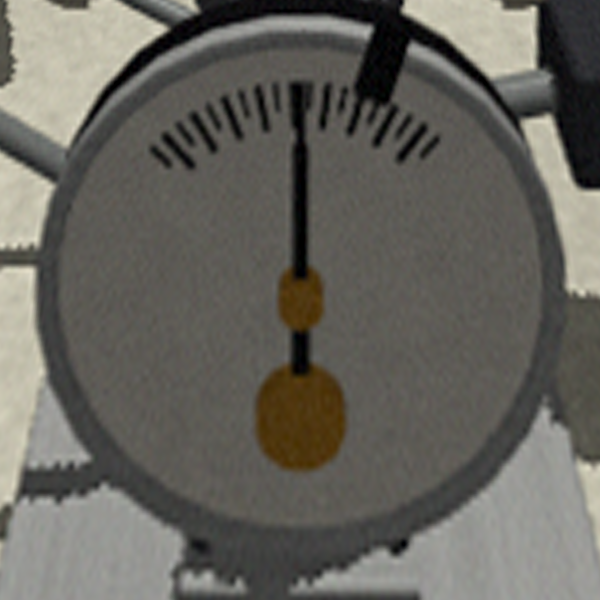

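```bash
python3 - <<'E'
import cv2,numpy as np
im=cv2.imread("pics/rect.png").max(2)
def prof(r,lo=-.2,hi=.6,th=70):
    a=np.arange(lo,hi,.002); x=300+r*4.5*np.sin(a); y=300-r*4.5*np.cos(a)
    v=cv2.remap(im,x.astype(np.float32)[None],y.astype(np.float32)[None],1)[0].astype(float); return a,v
for r in range(20,62,2):
    a,v=prof(r); d=v<70; lab=np.split(np.arange(len(a)),np.nonzero(np.diff(d.astype(int)))[0]+1)
    print(r,[(round(a[g].mean(),3),round(len(g)*.002*r,1)) for g in lab if d[g[0]] and len(g)*.002*r>1])
E
```

```text
20 [(np.float64(-0.003), 3.8)]
22 [(np.float64(0.0), 3.9)]
24 [(np.float64(-0.001), 3.8)]
26 [(np.float64(-0.001), 3.8)]
28 [(np.float64(0.0), 3.9)]
30 [(np.float64(0.002), 4.0)]
32 [(np.float64(0.0), 4.2)]
34 [(np.float64(-0.001), 3.8)]
36 [(np.float64(0.002), 2.4)]
38 [(np.float64(-0.004), 3.1), (np.float64(0.449), 1.5)]
40 [(np.float64(-0.185), 1.3), (np.float64(-0.012), 3.6), (np.float64(0.125), 2.1), (np.float64(0.289), 2.2), (np.float64(0.447), 2.2)]
42 [(np.float64(-0.186), 1.3), (np.float64(-0.009), 4.2), (np.float64(0.128), 2.1), (np.float64(0.29), 2.1), (np.float64(0.451), 2.4), (np.float64(0.535), 1.2)]
44 [(np.float64(-0.188), 1.1), (np.float64(-0.118), 1.5), (np.float64(0.002), 5.4), (np.float64(0.129), 2.1), (np.float64(0.208), 1.8), (np.float64(0.29), 2.0), (np.float64(0.372), 1.8), (np.float64(0.454), 2.2), (np.float64(0.533), 1.8)]
46 [(np.float64(-0.187), 1.3), (np.float64(-0.117), 1.7), (np.float64(0.002), 5.6), (np.float64(0.127), 2.0), (np.float64(0.208), 1.4), (np.float64(0.292), 2.3), (np.float64(0.371), 1.8), (np.float64(0.455), 2.2), (np.float64(0.536), 1.7)]
48 [(np.float64(-0.19), 1.1), (np.float64(-0.116), 1.6), (np.float64(0.003), 5.8), (np.float64(0.129), 2.1), (np.float64(0.208), 1.6), (np.float64(0.36), 11.0), (np.float64(0.536), 1.1)]
50 [(np.float64(0.333), 9.2)]
52 [(np.float64(0.332), 9.3)]
54 [(np.float64(0.331), 9.3)]
56 [(np.float64(0.334), 9.7)]
58 [(np.float64(-0.101), 2.6), (np.float64(-0.033), 3.7), (np.float64(0.045), 3.5), (np.float64(0.115), 3.5), (np.float64(0.197), 1.2), (np.float64(0.333), 9.7), (np.float64(0.484), 1.7), (np.float64(0.558), 4.5)]
60 [(np.float64(0.333), 8.6)]
```

```bash
python3 - <<'E'
from h import *
p=np.load("dial.npy",allow_pickle=True).item()
Rc=np.array([[0,-.9534,-.3018],[1,0,0],[0,-.3018,.9534]])  # cam in tool
# cradle frame coords (x,y,z rel hinge); bar at theta .333
B0=np.array([0,-.161,-.024]); tip=np.array([.104,0,.048])
out=[]
for xo in(.025,):
 for phi in np.arange(0,1.21,.1):
  for rho in np.arange(0,1.21,.1):
    R0=np.array([[1,0,0],[0,-1,0],[0,0,-1.]])
    Rt=R.from_rotvec([rho,0,0]).as_matrix()@R.from_rotvec([0,phi,0]).as_matrix()@R0
    T=B0+[xo,0,0]; tcp=T-.167*Rt[:,2]; cam=tcp+Rt@[.0831,0,.0206]
    v=(Rt@Rc).T@(tip-cam); 
    if v[2]<=0: continue
    u=320+327*v[0]/v[2]; w=200+327*v[1]/v[2]
    g=(cam-tip)[0]/np.linalg.norm(cam-tip)
    if 20<u<620 and 10<w<340: out.append((g,phi,rho,u,w,*tcp.round(3),*cam.round(3)))
out.sort(reverse=True)
for o in out[:15]: print(np.round(o,2))
E
```

```text
[ 3.100e-01  6.000e-01  1.000e+00  2.209e+01  1.892e+01  1.200e-01
 -2.800e-01  5.000e-02  1.800e-01 -2.200e-01  2.000e-02]
[ 2.600e-01  5.000e-01  1.000e+00  4.338e+01  3.253e+01  1.000e-01
 -2.800e-01  6.000e-02  1.700e-01 -2.400e-01  2.000e-02]
[ 2.600e-01  5.000e-01  1.100e+00  7.660e+01  2.324e+01  1.000e-01
 -2.900e-01  4.000e-02  1.700e-01 -2.400e-01  2.000e-02]
[ 2.5000e-01  5.0000e-01  1.2000e+00  1.0791e+02  1.5510e+01  1.0000e-01
 -3.0000e-01  3.0000e-02  1.7000e-01 -2.4000e-01  1.0000e-02]
[ 2.200e-01  4.000e-01  9.000e-01  2.803e+01  5.471e+01  9.000e-02
 -2.800e-01  7.000e-02  1.600e-01 -2.400e-01  4.000e-02]
[ 2.100e-01  4.000e-01  1.000e+00  6.170e+01  4.642e+01  9.000e-02
 -2.900e-01  6.000e-02  1.600e-01 -2.500e-01  3.000e-02]
[ 2.100e-01  4.000e-01  1.100e+00  9.303e+01  3.953e+01  9.000e-02
 -3.000e-01  5.000e-02  1.600e-01 -2.500e-01  2.000e-02]
[ 2.1000e-01  4.0000e-01  1.2000e+00  1.2246e+02  3.3820e+01  9.0000e-02
 -3.0000e-01  3.0000e-02  1.6000e-01 -2.6000e-01  1.0000e-02]
[ 1.700e-01  3.000e-01  9.000e-01  4.559e+01  6.629e+01  7.000e-02
 -2.900e-01  8.000e-02  1.500e-01 -2.500e-01  5.000e-02]
[ 1.700e-01  3.000e-01  1.000e+00  7.747e+01  6.044e+01  7.000e-02
 -3.000e-01  6.000e-02  1.500e-01 -2.600e-01  4.000e-02]
[ 1.6000e-01  3.0000e-01  1.1000e+00  1.0706e+02  5.5590e+01  7.0000e-02
 -3.0000e-01  5.0000e-02  1.5000e-01 -2.6000e-01  3.0000e-02]
[ 1.6000e-01  3.0000e-01  1.2000e+00  1.3479e+02  5.1570e+01  7.0000e-02
 -3.1000e-01  3.0000e-02  1.5000e-01 -2.7000e-01  2.0000e-02]
[ 1.200e-01  2.000e-01  8.000e-01  2.800e+01  8.283e+01  6.000e-02
 -2.800e-01  9.000e-02  1.400e-01 -2.500e-01  6.000e-02]
[ 1.200e-01  2.000e-01  9.000e-01  6.088e+01  7.827e+01  6.000e-02
 -2.900e-01  8.000e-02  1.400e-01 -2.600e-01  6.000e-02]
[ 1.200e-01  2.000e-01  1.000e+00  9.105e+01  7.450e+01  6.000e-02
 -3.000e-01  6.000e-02  1.400e-01 -2.700e-01  4.000e-02]
```

Request:
{"api": "arm_command", "payload": {
  "xyz": [
    [-1.5,0,1],
    [-3,-0.1,1],
    [-4,-0.1,0],
    [-4,-0.1,0],
    [-4,-0.1,0],
    [-4,-0.1,0],
    [-4,-0.1,0],
    [-3.2,-0.1,-1],
    [-2,-0.1,-1],
    [-1,0,0],
    [0,0,0]
  ],
  "turn": [
    [-0.027,-0.047,0],
    [-0.027,-0.047,0],
    [-0.027,-0.047,0],
    [-0.027,-0.047,0],
    [-0.027,-0.047,0],
    [-0.027,-0.047,0],
    [-0.027,-0.047,0],
    [-0.027,-0.047,0],
    [-0.027,-0.047,0],
    [-0.027,-0.044,0],
    [0,0,0]
  ],
  "gripper": 5
}}

```text
t: 15.2
tool_pos: [0.4551, 0.0328, 0.4001]
orientation: [-3.033, 0.814, -0.006]
force: [0.2, -0.1, -0.3]
opening: 0.0497
```

```bash
python3 - <<'E'
from h import *
s=robot.read_state(); print(s["t"],s["q"].round(2),s["tool_pos"],s["force"],R.from_rotvec(s["orientation"]).as_matrix().round(3).tolist())
p=read_camera("wrist"); g=np.stack(np.meshgrid(np.arange(640),np.arange(400)),-1).reshape(-1,2); ok=(p["z_map"].ravel()>0)
q=world(p,g[ok]); col=p["frame"].reshape(-1,3)[ok].max(1)
yaw=-.5251; hx=np.array([np.cos(yaw),np.sin(yaw)]); hy=np.array([-hx[1],hx[0]])
l=(q[:,:2]-[.536,.1717]); X=l@hx; Y=l@hy
m=(abs(X)<.06)&(abs(Y+.16)<.02)&(q[:,2]>.14)&(q[:,2]<.165)
for lo in np.arange(-.05,.05,.02):
    k=m&(X>lo)&(X<lo+.02); print(round(lo,2),k.sum(),Y[k].min() if k.any() else 0,Y[k].max() if k.any() else 0,np.percentile(q[k,2],95) if k.any() else 0)
l=s["tool_pos"][:2]-[.536,.1717]; print("tcp XY cradle",l@hx,l@hy)
E
```

```text
15.2 [-0.04 -0.27  1.88  0.    1.53  2.05] [0.45505933 0.03276024 0.40009544] [ 0.22453885 -0.14056932 -0.33036608] [[0.866, -0.501, 0.004], [-0.501, -0.866, -0.0], [0.003, -0.002, -1.0]]
-0.05 533 -0.16705534295878474 -0.14044110841596052 0.15689713520874607
-0.03 456 -0.16695772155945274 -0.15304462300103028 0.15704927348847553
-0.01 482 -0.16681466990607632 -0.15326658301813015 0.15707642691511717
0.01 512 -0.1666470007147391 -0.15345727437916265 0.15691707479380967
0.03 727 -0.16651575757903556 -0.14004201458996743 0.15685760666376916
tcp XY cradle -0.00038541087551332773 -0.1607964564230595
```

Bar centre at Y=-0.160, z=0.150, exactly under the tool. Descend and pinch.

Request:
{"api": "arm_command", "payload": {
  "xyz": [
    [0.04,0.07,-1],
    [0,0,-2],
    [0,0,-2],
    [0,0,-2],
    [0,0,-1],
    [0,0,-0.3],
    [0,0,0]
  ],
  "turn": [
    [0,0,0],
    [0,0,0],
    [0,0,0],
    [0,0,0],
    [0,0,0],
    [0,0,0],
    [0,0,0]
  ]
}}

```text
t: 16.12
tool_pos: [0.4569, 0.033, 0.316]
orientation: [-3.033, 0.816, -0.0]
force: [-0.6, 0.1, -0.1]
opening: 0.0502
```

Request:
{"api": "arm_command", "payload": {
  "xyz": [
    [0,0,0],
    [0,0,0],
    [0,0,0],
    [0,0,0],
    [0,0,0],
    [0,0,0],
    [0,0,0]
  ],
  "turn": [
    [0,0,0],
    [0,0,0],
    [0,0,0],
    [0,0,0],
    [0,0,0],
    [0,0,0],
    [0,0,0]
  ],
  "gripper": 1,
  "force": 15
}}

```text
t: 17.0
tool_pos: [0.457, 0.0337, 0.3159]
orientation: [-3.032, 0.815, -0.002]
force: [4.3, 5.2, -2.2]
opening: 0.0134
```

Request:
{"api": "arm_command", "payload": {
  "xyz": [
    [-0.03,-0.05,-0.3],
    [-0.03,-0.05,-0.5],
    [-0.03,-0.05,-0.5],
    [-0.02,-0.04,-0.6],
    [-0.02,-0.03,-0.6],
    [-0.01,-0.02,-0.5],
    [0,0.01,-0.5],
    [0.02,0.03,-0.5],
    [0.02,0.03,-0.5],
    [0.02,0.04,-0.4],
    [0.02,0.03,-0.3],
    [0.01,0.02,-0.2]
  ],
  "turn": [
    [0,0,0],
    [0,0,0],
    [0,0,0],
    [0,0,0],
    [0,0,0],
    [0,0,0],
    [0,0,0],
    [0,0,0],
    [0,0,0],
    [0,0,0],
    [0,0,0],
    [0,0,0]
  ]
}}

```text
t: 18.5
tool_pos: [0.4567, 0.033, 0.2623]
orientation: [-3.031, 0.815, -0.002]
force: [0.3, 7.3, 3.8]
opening: 0.0138
```

Request:
{"api": "arm_command", "payload": {
  "xyz": [
    [0,0,0],
    [0,0,0],
    [0,0,0],
    [0,0,0],
    [0,0,0],
    [0,0,0],
    [0,0,0],
    [0,0,0],
    [0,0,0],
    [0,0,0],
    [0,0,0],
    [0,0,0]
  ],
  "turn": [
    [0,0,0],
    [0,0,0],
    [0,0,0],
    [0,0,0],
    [0,0,0],
    [0,0,0],
    [0,0,0],
    [0,0,0],
    [0,0,0],
    [0,0,0],
    [0,0,0],
    [0,0,0]
  ]
}}

```text
t: 20.0
tool_pos: [0.4566, 0.033, 0.2624]
orientation: [-3.031, 0.815, -0.002]
force: [1.6, 7.3, 3.2]
opening: 0.0137
```

```bash
cat > chk.py <<'E'
from h import *
s=robot.read_state(); print(s["t"],s["q"].round(2),s["tool_pos"],s["force"],s["opening"])
yaw=-.5251; hx=np.array([np.cos(yaw),np.sin(yaw),0]); hy=np.array([-hx[1],hx[0],0]); O=np.array([.536,.1717,.12])
for cam in["top","side","wrist"]:
    p=read_camera(cam); 
    for d in spotter.masks_of(p,"set_mark")[:3]:
        C=cloud(p,d["pixels"])
        if len(C): 
            c=np.median(C,0)-O; print(cam,"mark",round(d["confidence"],2),d["centre"],d["pixels"].sum(),"cradle",(c@hx).round(3),(c@hy).round(3),c[2].round(3))
    for d in spotter.masks_of(p,"lid"):
        C=cloud(p,d["pixels"])-O; c=np.median(C,0)
        if len(C)<50 or np.linalg.norm(c[:2])>.08: continue
        P=np.c_[C@hx,C@hy,C[:,2]]
        best=None; rng=np.random.default_rng(0)
        for _ in range(300):
            a=P[rng.choice(len(P),3,False)]; n=np.cross(a[1]-a[0],a[2]-a[0]); n/=np.linalg.norm(n)+1e-12
            k=abs((P-a[0])@n)<.0025
            if best is None or k.sum()>best.sum(): best=k
        Q=P[best]; n=np.linalg.svd(Q-Q.mean(0))[2][2]; n*=np.sign(n[2])
        print(cam,"lid plane",best.sum(),n.round(3),"tilt",np.arctan2(-n[1],n[2]).round(3),"off",(n@Q.mean(0)).round(4))
E
python3 chk.py
```

```text
20.0 [-0.04 -0.14  2.03  0.    1.25  2.05] [0.45663762 0.03297782 0.26241086] [1.59564785 7.32168864 3.19957119] 0.01371041447453046
top mark 0.7 [265.1, 211.0] 689 cradle -0.231 -0.007 -0.117
top mark 0.36 [139.5, 360.2] 311 cradle 0.302 -0.185 -0.105
top lid plane 391 [-0.002 -0.328  0.945] tilt 0.334 off 0.0442
side mark 0.44 [197.5, 263.3] 8 cradle 0.103 0.0 0.062
side lid plane 268 [ 0.014 -0.345  0.938] tilt 0.353 off 0.0462
wrist mark 0.72 [52.6, 30.0] 995 cradle 0.1 -0.059 -0.002
```

```bash
python3 - <<'E'
from h import *
p=read_camera("wrist"); s=read_camera("side")
a=cv2.resize(p["frame"][:220,:300],(400,293),interpolation=cv2.INTER_CUBIC)
b=cv2.resize(s["frame"][180:253,225:325],(400,292),interpolation=cv2.INTER_CUBIC); b=np.vstack([b,b[:1]])
cv2.imwrite("pics/v8.png",np.hstack([a,b])[:,:,::-1])
hx=np.array([.8653,-.5013,0]); D=np.r_[.536,.1717,.12]+.104*hx
print(proj(p,D+[0,0,.048]),proj(s,D+[0,0,.048]))
E
```

```text
[[-461.93608584    3.93616166]] [[262.89965024 197.91210049]]
```

View pics/v8.png

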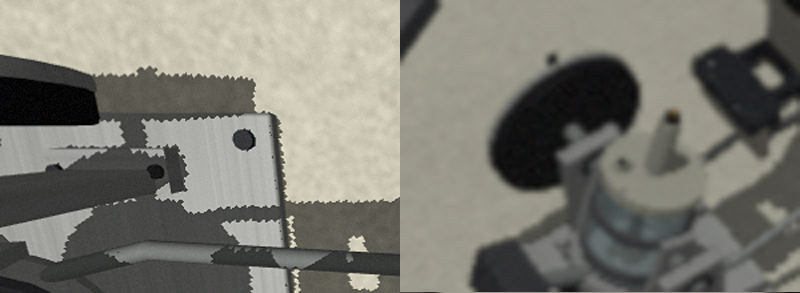

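The side view shows the tab at the gauge's top, px (263,195), and the lid seated in the tilted cell; the wrist camera only sees the gauge edge-on. I use the saved dial picture's depth to check for parallax in my mark angle.

```bash
python3 - <<'E'
from h import *
p=np.load("dial.npy",allow_pickle=True).item()
yaw=-.5251; hx=np.array([np.cos(yaw),np.sin(yaw),0]); hy=np.array([-hx[1],hx[0],0]); O=np.array([.536,.1717,.12])
v,u=np.mgrid[130:262,250:392]; uv=np.c_[u.ravel(),v.ravel()]
C=world(p,uv)-O; P=np.c_[C@hx,C@hy,C[:,2]]; g=p["frame"].max(2)[v,u].ravel()
r=np.hypot(P[:,1],P[:,2]); a=np.arctan2(P[:,1],P[:,2])
m=(g<65)&(P[:,0]>.09)&(P[:,0]<.125)&(abs(a-.33)<.13)&(r>.050)&(r<.064)
print("mark",m.sum(),"x",np.median(P[m,0]),"ang mean",a[m].mean(),np.median(a[m]),"by y,z:",np.arctan2(P[m,1].mean(),P[m,2].mean()))
n=(g<65)&(abs(a)<.12)&(r>.012)&(r<.036)&(P[:,2]>0)&(P[:,0]>.09); print("needle",n.sum(),"x",np.median(P[n,0]),np.polyfit(P[n,2],P[n,1],1))
f=(g>80)&(r<.04)&(r>.02); print("face x",np.median(P[f,0]), "hub y", )
h=(abs(P[:,0]-.104)<.01)&(p["frame"][v,u].reshape(-1,3)[:,0].astype(int)-p["frame"][v,u].reshape(-1,3)[:,2]>60); hh=h&(r<.015); print("hub",hh.sum(),P[hh].mean(0)); w=h&(r>.016); print("weight",P[w].mean(0))
E
```

```text
mark 185 x 0.10523845210497673 ang mean 0.3169042420475798 0.31219315052545904 by y,z: 0.31676061770181896
needle 87 x 0.10411916650971986 [-1.42830333e-03 -2.38242552e-05]
face x 0.10019412860528767 hub y
hub 54 [1.05237784e-01 2.90942920e-05 6.48167115e-04]
weight [ 0.10540814  0.00041137 -0.02499807]
```

```bash
python3 - <<'E'
from h import *
p=np.load("dial.npy",allow_pickle=True).item()
yaw=-.5251; hx=np.array([np.cos(yaw),np.sin(yaw),0]); hy=np.array([-hx[1],hx[0],0]); O=np.array([.536,.1717,.12])
g=p["frame"].astype(np.float32).max(2)
def samp(r,a,x): 
    r,a=np.broadcast_arrays(r,a); X=O+x*hx+(r*np.sin(a))[...,None]*hy+(r*np.cos(a))[...,None]*np.array([0,0,1])
    uv=proj(p,X).astype(np.float32); return cv2.remap(g,uv[:,0].reshape(r.shape),uv[:,1].reshape(r.shape),cv2.INTER_LINEAR)
for x in(.104,.105,.106,.107):
    # side edges: half level crossing at several radii
    es=[]
    for r in np.arange(.050,.0575,.0005):
        da=np.arange(-.2,.2,.001)+.33; v=samp(np.full(da.shape,r),da,x); h=(v.min()+np.percentile(v,75))/2
        i=np.nonzero(v<h)[0]; i=i[abs(da[i]-.33)<.13]; es.append((da[i[0]],da[i[-1]],(da[i[-1]]-da[i[0]])*r*1e3))
    es=np.median(es,0); al=(es[0]+es[1])/2
    rr=np.arange(.038,.058,.0002); V=np.mean([samp(rr,np.full(rr.shape,al+o),x) for o in(-.03,-.015,0,.015,.03)],0)
    V2=samp(rr,np.full(rr.shape,al),x); hi,lo=np.percentile(V,90),V.min(); k=np.nonzero(V>(hi+lo)/2)[0]; k=k[rr[k]<.053]
    t=samp(rr-.0,np.zeros(rr.shape),x)
    print(x,"alpha",al.round(4),"width",es[2].round(2),"inner r",rr[k[-1]].round(4))
print(V.round(0)[::5])
E
```

```text
0.104 alpha 0.3325 width 8.48 inner r 0.0468
0.105 alpha 0.327 width 8.45 inner r 0.0474
0.106 alpha 0.3205 width 8.38 inner r 0.048
0.107 alpha 0.3145 width 8.34 inner r 0.0486
[[92.]
 [94.]
 [93.]
 [87.]
 [81.]
 [78.]
 [72.]
 [56.]
 [63.]
 [67.]
 [63.]
 [39.]
 [15.]
 [ 9.]
 [ 9.]
 [ 8.]
 [ 9.]
 [11.]
 [12.]
 [ 8.]
 [ 8.]]
```

Best mark angle taking the tab's raised front face (x ≈ 0.1055, inner end at 48 mm) into account is ≈ 0.323, and the cradle stands at ≈ 0.331. Ease up 1.2 mm and let it settle.

Request:
{"api": "arm_command", "payload": {
  "xyz": [
    [0,0,0.04],
    [0,0,0.04],
    [0,0,0.04],
    [0,0,0],
    [0,0,0],
    [0,0,0],
    [0,0,0],
    [0,0,0],
    [0,0,0],
    [0,0,0],
    [0,0,0],
    [0,0,0]
  ],
  "turn": [
    [0,0,0],
    [0,0,0],
    [0,0,0],
    [0,0,0],
    [0,0,0],
    [0,0,0],
    [0,0,0],
    [0,0,0],
    [0,0,0],
    [0,0,0],
    [0,0,0],
    [0,0,0]
  ]
}}

```text
t: 22.05
tool_pos: [0.4566, 0.0329, 0.2635]
orientation: [-3.032, 0.815, -0.002]
force: [1.4, 6.4, 3.1]
opening: 0.0135
```

Request:
{"api": "arm_command", "payload": {
  "xyz": [
    [0,0,0],
    [0,0,0],
    [0,0,0],
    [0,0,0],
    [0,0,0],
    [0,0,0],
    [0,0,0],
    [0,0,0]
  ],
  "turn": [
    [0,0,0],
    [0,0,0],
    [0,0,0],
    [0,0,0],
    [0,0,0],
    [0,0,0],
    [0,0,0],
    [0,0,0]
  ]
}}

```text
t: 23.05
tool_pos: [0.4566, 0.0329, 0.2636]
orientation: [-3.032, 0.815, -0.002]
force: [0.7, 6.7, 3.4]
opening: 0.0135
```

```bash
python3 chk.py; python3 - <<'E'
from h import *
# dark bar centre in wrist view -> tilt from bar height
s=robot.read_state(); p=read_camera("wrist"); g=np.stack(np.meshgrid(np.arange(640),np.arange(400)),-1).reshape(-1,2); ok=(p["z_map"].ravel()>0)
q=world(p,g[ok]); yaw=-.5251; hx=np.array([np.cos(yaw),np.sin(yaw)]); hy=np.array([-hx[1],hx[0]])
l=q[:,:2]-[.536,.1717]; X=l@hx; Y=l@hy
m=(abs(Y+.161)<.012)&(q[:,2]>.08)&(q[:,2]<.115)
for a,b in((-.04,-.02),(.02,.04)):
    k=m&(X>a)&(X<b); z=np.percentile(q[k,2],95) if k.sum()>20 else np.nan; zc=z-.007-.12; print(a,k.sum(),"bar top",z,"theta",np.arctan2(.03,.16)-np.arcsin(zc/.1628))
E
```

```text
23.05 [-0.04 -0.14  2.03  0.    1.26  2.05] [0.45658797 0.03285724 0.26355294] [0.68888049 6.65592631 3.36047483] 0.013470577572795142
top mark 0.61 [150.8, 258.0] 17 cradle 0.104 0.001 0.057
top mark 0.44 [173.1, 245.7] 1033 cradle 0.049 0.019 0.019
top mark 0.43 [174.0, 447.7] 250 cradle 0.352 -0.455 -0.098
top lid plane 376 [-0.008 -0.342  0.94 ] tilt 0.349 off 0.0444
side mark 0.44 [319.6, 219.4] 710 cradle -0.094 0.263 -0.044
side lid plane 288 [-0.018 -0.33   0.944] tilt 0.336 off 0.0461
wrist mark 0.94 [52.1, 31.2] 1022 cradle 0.1 -0.059 -0.001
-0.04 230 bar top 0.10223614716721208 theta 0.3380528588154116
0.02 1233 bar top 0.1024785574667878 theta 0.3365464948910777
```

Bar vision gives θ ≈ 0.337: the bar rolled about 2 mm in the pads, so TCP travel understates the tip. Target bar top is 0.1046, so ease up 2.2 mm and recheck.

Request:
{"api": "arm_command", "payload": {
  "xyz": [
    [0,0,0.05],
    [0,0,0.06],
    [0,0,0.06],
    [0,0,0.05],
    [0,0,0],
    [0,0,0],
    [0,0,0],
    [0,0,0],
    [0,0,0],
    [0,0,0],
    [0,0,0],
    [0,0,0]
  ],
  "turn": [
    [0,0,0],
    [0,0,0],
    [0,0,0],
    [0,0,0],
    [0,0,0],
    [0,0,0],
    [0,0,0],
    [0,0,0],
    [0,0,0],
    [0,0,0],
    [0,0,0],
    [0,0,0]
  ]
}}

```text
t: 25.05
tool_pos: [0.4565, 0.0327, 0.2656]
orientation: [-3.032, 0.815, -0.002]
force: [2.0, 5.5, 2.6]
opening: 0.0131
```

```bash
cat > bar.py <<'E'
from h import *
for i in range(3):
    s=robot.read_state(); p=read_camera("wrist"); g=np.stack(np.meshgrid(np.arange(640),np.arange(400)),-1).reshape(-1,2); ok=(p["z_map"].ravel()>0)
    q=world(p,g[ok]); yaw=-.5251; hx=np.array([np.cos(yaw),np.sin(yaw)]); hy=np.array([-hx[1],hx[0]])
    l=q[:,:2]-[.536,.1717]; X=l@hx; Y=l@hy
    m=(abs(Y+.161)<.012)&(q[:,2]>.08)&(q[:,2]<.115)
    o=[]
    for a,b in((-.045,-.03),(-.03,-.02),(.02,.03),(.03,.045)):
        k=m&(X>a)&(X<b)
        if k.sum()>20: z=np.percentile(q[k,2],95); o.append((int(k.sum()),round(z,4),round(np.arctan2(.03,.16)-np.arcsin((z-.127)/.1628),4),Y[k].min().round(4),Y[k].max().round(4)))
    print(s["tool_pos"][2].round(4),o)
E
python3 bar.py; python3 chk.py | grep plane;python3 chk.py | grep plane
```

```text
0.2656 [(226, np.float64(0.1042), np.float64(0.3258), np.float64(-0.1679), np.float64(-0.1546)), (550, np.float64(0.1045), np.float64(0.3241), np.float64(-0.1678), np.float64(-0.1547)), (1104, np.float64(0.1044), np.float64(0.3246), np.float64(-0.1683), np.float64(-0.1491))]
0.2656 [(228, np.float64(0.1044), np.float64(0.3247), np.float64(-0.1679), np.float64(-0.1547)), (542, np.float64(0.1044), np.float64(0.3247), np.float64(-0.1679), np.float64(-0.1547)), (1112, np.float64(0.1044), np.float64(0.3248), np.float64(-0.1683), np.float64(-0.1491))]
0.2656 [(222, np.float64(0.1041), np.float64(0.3266), np.float64(-0.1679), np.float64(-0.1547)), (547, np.float64(0.1045), np.float64(0.3239), np.float64(-0.1679), np.float64(-0.1548)), (1111, np.float64(0.1045), np.float64(0.3241), np.float64(-0.1683), np.float64(-0.149))]
top lid plane 365 [ 0.006 -0.3    0.954] tilt 0.305 off 0.0443
side lid plane 277 [-0.001 -0.322  0.947] tilt 0.328 off 0.0462
top lid plane 361 [-0.006 -0.324  0.946] tilt 0.33 off 0.0444
side lid plane 279 [-0.009 -0.311  0.95 ] tilt 0.316 off 0.046
```

Request:
{"api": "arm_command", "payload": {
  "xyz": [
    [0,0,0],
    [0,0,0],
    [0,0,0],
    [0,0,0],
    [0,0,0],
    [0,0,0],
    [0,0,0],
    [0,0,0]
  ],
  "turn": [
    [0,0,0],
    [0,0,0],
    [0,0,0],
    [0,0,0],
    [0,0,0],
    [0,0,0],
    [0,0,0],
    [0,0,0]
  ]
}}

```text
t: 27.1
tool_pos: [0.4565, 0.0327, 0.2656]
orientation: [-3.032, 0.815, -0.002]
force: [1.7, 4.3, 2.6]
opening: 0.0134
```

```bash
python3 - <<'E'
from plant import robot
s=robot.read_state(); print(s["t"],s["tool_pos"],s["force"],s["opening"]); print(robot.close_job())
E
```

```text
27.1 [0.45648458 0.03270681 0.26559444] [1.71504003 4.33609239 2.55802039] 0.013421120322467265
the job is handed in; nothing more can be done
None
```

The white electrode lid is home on the glass cell, and the cradle is tipped to my best estimate of the set mark. I handed the job in at 27.1 s with the handle still pinched and steady. I could not see the needle tip meet the mark directly, because from the holding pose the wrist camera sees the gauge only edge-on.

- **Lid:** After release it was level and centred, with the flange top at 0.164 m (0.165 m expected). It was still seated when I checked it in the tipped cell.
- **Tip needed:** One close dial picture, taken upright, put the mark about 0.324 rad from the hanging needle. The figure ranged from 0.317 to 0.333 depending on how far forward the tab's face stands.
- **Tip reached:** The handle bar's height gives 0.3245 rad. The noisier lid-plane fits gave 0.305 to 0.330, averaging 0.320. At the earlier tip of about 0.337 rad, the top and side cameras placed the mark straight above the hinge to within about 2 mm.
- **Disagreement:** The tool's own travel suggested about 0.013 rad less than the bar height, as if the bar had rolled about 2 mm in the pads. I trusted the bar height.

The bystanders were not touched as far as I know, but I made no final check of them.

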